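# Set the width of a casting form with a spacer and hold its wall shut

## Robot

A 7-joint arm with a two-finger parallel gripper is mounted at the origin on the work surface. World frame = base frame: x ahead of the robot, y to its left, z up, the work surface at z = 0. Lengths are in m, angles in rad, forces in N, time in s.
With the tool pointing down it reaches from about 0.4 to 0.85 m from the base axis. Payload 10.4 kg.
Tool frame: the origin (TCP) lies between the finger pads; the fingertips stand 14 mm ahead of it and the grasp point (between the pads) lies 5 mm behind it (r.finger_overhang is the z of the fingertips in the tool frame, in m); z points along the fingers, y is the line along which they close (so a half turn about z gives the same grasp; the last joint's range is limited). The gripper opens to 87 mm and grips with 3 to 60 N. Pads are 19 mm wide; open, the fingers measure 117 mm over their backs; the gripper's body (75 mm by 190 mm) begins 51 mm behind the grasp point.
Start: joints at [-1.28, 0.332, -0.065, 1.46, 0.022, 1.35, -0.088], TCP at [0.193, 0.595, 0.237] pointing down, gripper open.
Joint ranges: [-2.6, 2.6], [-0.5, 2.12], [-1.47, 1.34], [0.16, 2.42], [-1.27, 4.41], [0.06, 2.06], [-2.6, 2.6]. Speed limits (rad/s): [2.22, 2.22, 2.79, 2.79, 3.14, 3.14, 3.14].

## Interface

Orientations are given as a unit quaternion [x, y, z, w].
In Python, from bench import r, optics gives the robot as it stands.
- The arm moves only by the shell command python3 -m pendant 'ROWS' [FORCE]. ROWS is JSON, a list of rows, each a list of 7 numbers: the closure, from -1 (fully open) to 1 (shut), then the shift along the tool's x, y, z scaled (see below), then the turn, a rotation vector about the tool's x, y, z scaled (see below). In form: [[grip, x, y, z, rx, ry, rz], ...]. A call has 1 to 8 rows; each row is the pose to reach, as a shift and turn from the pose commanded when the call began, along the tool's axes at that moment; what a row does not reach only later rows make up. The controller multiplies each number of a shift by 0.3 m and each number of a turn by 120 degrees. A row lasts 1/8 s, in which the tool goes at most 62.5 mm and 10.7 degrees, less where a joint would pass 70% of its speed; a pose out of reach is approached as far as the arm can. A call with a number of a shift or a turn outside -1 to 1 is refused whole. A call with a gripper value outside its range is refused whole. The fingers move at their own pace and stop on an object; FORCE is the grip in N (left out, the last holds). Time passes only in rows, so rows that repeat a pose let the fingers close. It gives the time, the measured TCP pose, the force, the opening and the grip force at its end, in the units of the state.
- r.read_state(): the state, without advancing time (a new reading comes with each control period).
- optics.camera(name): name is "scene" or "top"; returns a dict with "pixels" (384x512x3 uint8, red, green, blue), "vfov" (degrees; the focal length in pixels is half the picture's height over the tangent of half this angle, whatever the lens; pixels are square), "cx", "cy" (the principal point, pixels), "D" ([k1, k2, p1, p2, k3] as OpenCV has them; the pictures are not rectified), "rvec" (rotation vector, rad) and "tvec" (3), from world to camera coordinates, as OpenCV has them. Camera axes: x right, y down, z forward; pixel columns grow to the right and rows downward; lengths in m; the calibration is good to about 2 mm. A picture is of the moment at which its call begins. There is no depth.
- r.close_job(): hands the job in; it is judged then, once.
The state is a dict: "time": time; "joint_positions": joint angles; "joint_vel": joint speeds; "joint_torque": joint torques, N m; "ee_pos": TCP position; "eef_rot": TCP orientation; "ft_force": force on the tool from outside, world axes, zero at the start; "torque": the same for the moment, N m; "width": finger opening in m; "grip_force": force on a finger pad.
Only numpy, scipy, OpenCV 4.12 (cv2) and the standard library are available. Lean on these libraries where they do the work, as an engineer would, in place of code of your own. Each camera call takes 0.05 s, during which the arm holds its last target. There are 200 camera calls.

## Task

Set the width of the casting form: take the teal spacer block from its caddy and slide it down into the gap between the white sliding wall and the wooden cleats, only at the cleat where the gap is wide enough, until it stands on the base board, and let go of it there. Then push the sliding wall by its black push block until the spacer is nipped flush between wall and cleat, and finish while still holding the wall pressed there with a steady push of about 15 newtons. Leave the jar, the bowl and the wooden offcut where they are.

Things in the scene. Friction and masses are not known exactly. Their poses are not given: they have to be found in the camera images.
- form: Fixed casting form: plywood base 160 (x) x 400 (y) x 15 mm; white back board 18 mm thick, near face at x = +45 mm, top z = 70 mm; at the front corners guide posts (x -59 to -77, y +-165 to +-195, top z 65 mm). Origin: centre of base underside; x points from sliding wall to back board (away from the robot), y along the form. Cleats are on the back board at y = +100, 0, -100 mm in varying order.
- wall (a joint): White sliding wall (395 x 18 mm, top z = 70 mm) along form +x, in m: 0 = open (sprung there, cannot go further back; inner face at form x = +12 mm, gaps 27, 18, 13 mm at cleats a, b, c), grows as pushed to the back board, max 0.012; 0.007 with the spacer nipped at cleat_a. Springs push back 4 N at 0, 6.8 N at 0.007; let go, it opens again.
- push_face (a point): Centre of the near (robot-side) face of the black push block on the outside of the sliding wall, at the middle of its length: block 60 mm wide (y), 45 mm high, standing 35 mm out from the wall; this point is 42.5 mm above the bench and moves with the wall. Axes as the form's. Push it along the form's +x.
- cleat_a: The thinnest wooden cleat, 6 mm thick, 80 mm wide (y), 52 mm high, fixed on the back board. Origin: bottom centre of its hidden face, where it meets the back board, on the base board (15 mm above the bench), so its exposed face is at x = -6 mm; x points into the back board, y along the form. The gap in front of it is the only one wide enough for the spacer.
- cleat_b: Wooden cleat, 15 mm thick, otherwise the same as cleat_a, origin and axes likewise (exposed face at x = -15 mm). Its gap is too narrow.
- cleat_c: Wooden cleat, 20 mm thick, otherwise the same as cleat_a, origin and axes likewise (exposed face at x = -20 mm). Its gap is too narrow.
- spacer: Loose spacer, about 120 g: teal block 20 mm thick (its x) x 50 mm wide (its y) x 60 mm high, with a pale wooden handle on top, 16 mm (x) x 26 mm (y) x 45 mm high (from 60 to 105 mm above its underside). Origin: centre of its underside; z up. It stands upright in the caddy at first, its underside 8 mm above the bench, and either way round fits the gap.
- caddy: Dark wooden caddy fixed on the bench, 46 (x) x 76 (y) x 30 mm high, with an open pocket 28 x 58 mm, floor 8 mm above the bench, in which the spacer stands with 4 mm play all round. Origin: centre of the underside.
- jar: Glass jar with a steel lid, 72 mm across, 110 mm high, loose bystander. Origin: centre of its underside.
- bowl: Small teal bowl, 100 mm across, 35 mm high, loose bystander. Origin: centre of its underside.
- offcut: Pale wooden offcut lying on the bench, 35 (x) x 110 (y) x 20 mm, loose bystander. Origin: centre of its underside.
There are look-alikes about, which are no part of the job. Leave any red look-alike of the spacer alone.

How it is judged:
On the way:
1. the spacer stands upright on the base board in the gap in front of the thinnest cleat, let go of, with the wall still open (z of spacer in the frame of cleat_a between -0.004 and 0.004 m and y of spacer in the frame of cleat_a between -0.02 and 0.02 m and angle between spacer's own z axis and vertical below 0.1 rad and contact force between spacer and the fingers below 0.2 N and value of joint wall below 0.002 m), for 0.2 s.
At the end, for the whole second after the job is handed in: Spacer upright on the base board (4 mm) at the thinnest cleat (centred within 20 mm), square (0.08 rad), clear of the fingers, nipped between wall and cleat with over 2 N on both faces; wall joint 0.0055 to 0.0085; fingers still pushing the wall with over 4 N (z of spacer in the frame of cleat_a between -0.004 and 0.004 m and y of spacer in the frame of cleat_a between -0.02 and 0.02 m and angle between spacer's own z axis and vertical below 0.1 rad and contact force between spacer and the fingers below 0.2 N and value of joint wall between 0.0055 and 0.0085 m and x of spacer in the frame of cleat_a between -0.0185 and -0.014 m and angle between the x axis of spacer and the x axis of cleat_a, either way round below 0.08 rad and contact force between spacer and wall above 2 N and contact force between spacer and cleat_a above 2 N and contact force between wall and the fingers above 4 N and linear speed of spacer below 0.02 m/s); the arm keeps its last pose, push and grip.
It fails at once if the wall was pushed with more than 60 N (contact force between wall and the fingers above 60 N).
It fails at once if the jar was moved (distance of jar from where it was at the start of the episode above 0.02 m).
It fails at once if the bowl was moved (distance of bowl from where it was at the start of the episode above 0.02 m).
It fails at once if the offcut was moved (distance of offcut from where it was at the start of the episode above 0.02 m).
It also fails if it takes over 61 s, if anything falls off the work surface, if the arm or the gripper's body presses on something with over 40 N, if the wrist force passes 120 N, or if a joint passes its speed limit or range.

## Working session

There is one attempt and no reset: what is moved stays moved. The work goes in short steps, Python scripts to look and compute and a shell command to move; the robot and the scene stay as the last step left them, time stands still between calls to the robot, and variables do not carry over. Pictures are saved under pics/ and viewed, at most 10 in all, crops included, and the job is handed in when it is done.

```bash
mkdir -p pics; cat > h.py <<'E'
import numpy as np, cv2
from bench import r, optics
from scipy.spatial.transform import Rotation as R
def shot(n):
    c=optics.camera(n); c['f']=192/np.tan(np.radians(c['vfov']/2))
    c['K']=np.array([[c['f'],0,c['cx']],[0,c['f'],c['cy']],[0,0,1]]); return c
def proj(c,P): return cv2.projectPoints(np.array(P,float).reshape(-1,1,3),np.array(c['rvec'],float),np.array(c['tvec'],float),c['K'],np.array(c['D'],float))[0].reshape(-1,2)
def back(c,uv,z):
    n=cv2.undistortPoints(np.array(uv,float).reshape(-1,1,2),c['K'],np.array(c['D'],float)).reshape(-1,2)
    M=cv2.Rodrigues(np.array(c['rvec'],float))[0]; o=-M.T@np.array(c['tvec'],float).ravel()
    d=np.c_[n,np.ones(len(n))]@M; return o+d*((np.array(z)-o[2])/d[:,2])[:,None]
def save(c,fn): cv2.imwrite('pics/'+fn,cv2.cvtColor(c['pixels'],cv2.COLOR_RGB2BGR))
E
python3 - <<'E'
from h import *
import pickle
for n in('scene','top'):
    c=shot(n);pickle.dump(c,open(n+'.pkl','wb'))
    save({'pixels':cv2.resize(c['pixels'],(800,600),interpolation=cv2.INTER_CUBIC)},n+'0.png')
    M=cv2.Rodrigues(np.array(c['rvec']))[0];print(n,c['f'],c['cx'],c['cy'],c['D'],-M.T@np.array(c['tvec']).ravel())
s=r.read_state();print(s);print(R.from_quat(s['eef_rot']).as_matrix().round(3), r.finger_overhang)
E
```

```text
scene 449.24796635956136 256.74437469360083 201.97655987088092 [-0.11199737  0.          0.          0.          0.        ] [0.84340747 0.71218879 1.03701786]
top 346.9646337065839 257.78712794251487 190.7071900879464 [-0.01464548  0.          0.          0.          0.        ] [0.4412073  0.06523101 1.094773  ]
{'time': 0.1, 'joint_positions': array([-1.27957631,  0.33282816, -0.06471553,  1.46083746,  0.02162154,
        1.34991952, -0.08852153]), 'joint_vel': array([-0.00050794, -0.00020477, -0.00148104, -0.00301295, -0.00015864,
       -0.00036032, -0.00022146]), 'joint_torque': array([ 1.45573904e-03, -6.24544930e+01,  2.45510519e-02, -3.90716207e+01,
       -6.13991381e-02,  3.65198334e-02,  8.53616075e-05]), 'ee_pos': array([0.19283347, 0.59416401, 0.23583086]), 'eef_rot': array([ 1.56258657e-01,  9.87715957e-01, -6.44857475e-04, -6.44493234e-05]), 'ft_force': array([ 0.52258204, -0.18704104, -0.57447914]), 'torque': array([ 0.01390966, -0.00510112,  0.06531245]), 'grip_force': 0.0, 'width': 0.08745884729646662}
[[-0.951  0.309 -0.   ]
 [ 0.309  0.951 -0.001]
 [-0.    -0.001 -1.   ]] 0.014
```

View pics/scene0.png

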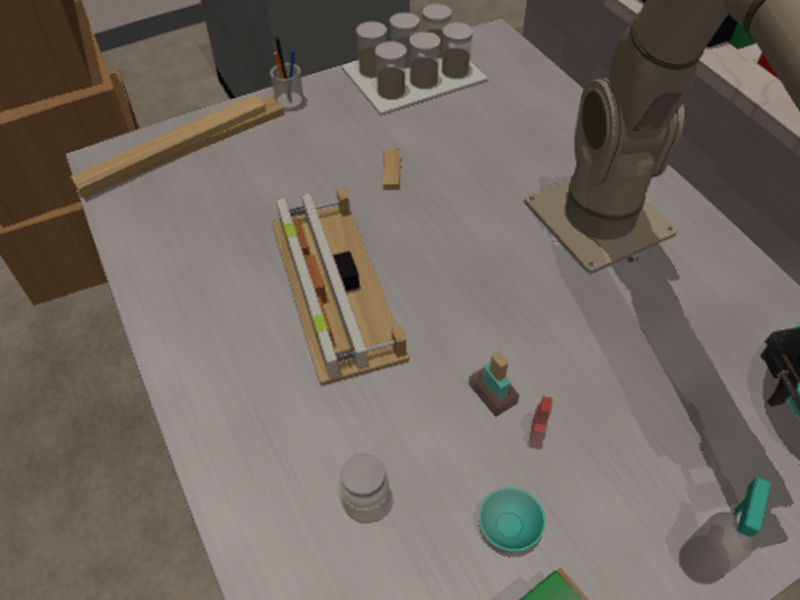

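View pics/top0.png

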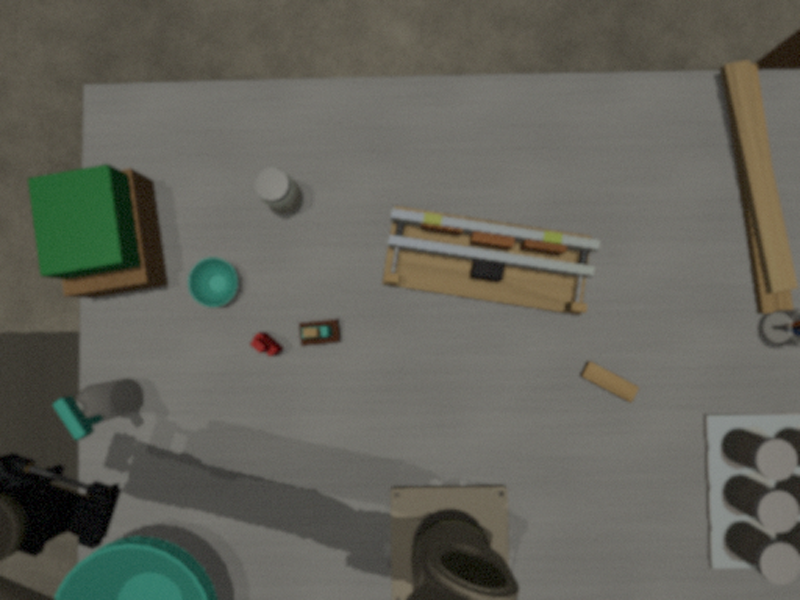

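The scene view shows the form at (340,285), the caddy with the spacer at (495,385), the red look-alike at (540,422), the bowl at (512,520), the jar at (365,485) and the offcut at (392,168). In the top view the form runs from (385,210) to (600,310), the caddy is at (320,332) and the push block at (488,270). Next I'll enlarge the form and the caddy.

```bash
python3 - <<'E'
from h import *
import pickle
t=pickle.load(open('top.pkl','rb'))['pixels'];s=pickle.load(open('scene.pkl','rb'))['pixels']
# form top crop: x 240..392, y 125..205 (x5.2)
a=cv2.resize(t[126:206,240:392],(798,420),interpolation=cv2.INTER_CUBIC)
b=cv2.resize(t[196:230,150:225],(396,180),interpolation=cv2.INTER_CUBIC)  # 5.28
im=np.zeros((600,800,3),np.uint8);im[:420,:798]=a;im[420:,:396]=b
d=cv2.resize(s[220:270,290:360],(252,180),interpolation=cv2.INTER_CUBIC); im[420:,420:672]=d #3.6
im=np.clip(im*1.5,0,255).astype(np.uint8)
save({'pixels':im},'c1.png')
e=cv2.resize(s[118:248,170:270],(462,600),interpolation=cv2.INTER_CUBIC) #4.62
save({'pixels':np.clip(e*1.2,0,255).astype(np.uint8)},'c2.png')
E
```

```text
(no output)
```

View pics/c1.png

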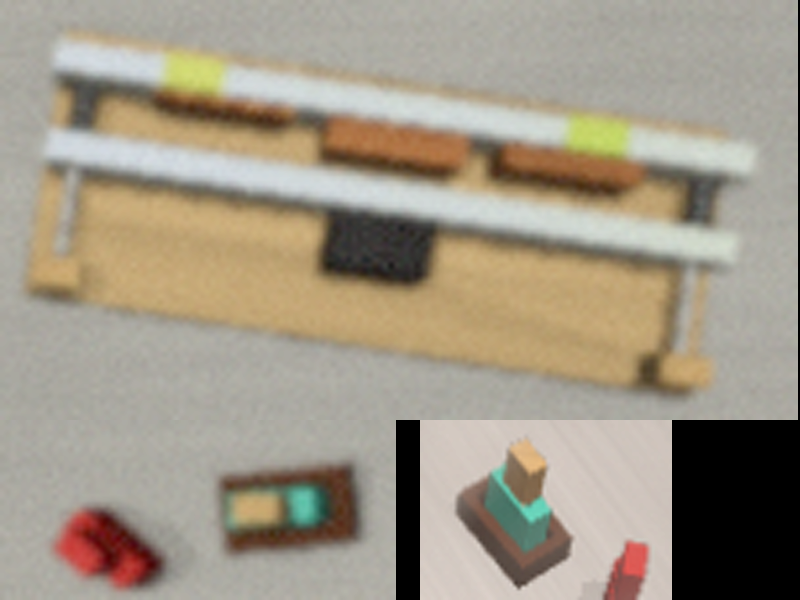

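View pics/c2.png

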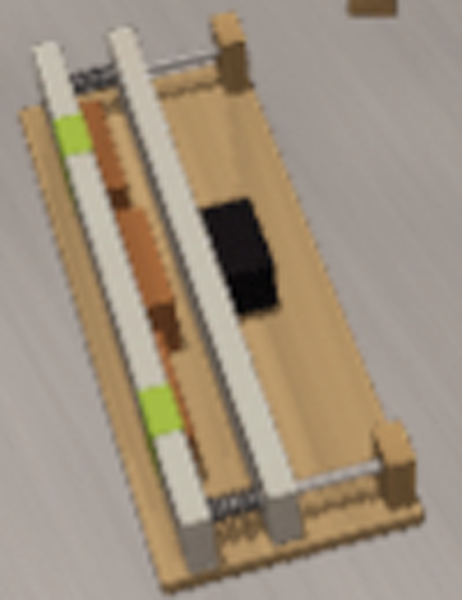

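In these crops the cleats show as thin, thick and medium from left to right. The thin one, cleat_a, is on the left at the +y end, spanning crop (155-293, 105) under the left yellow tape. The spacer's handle top is at about crop (232-283, 490-527). I'll fit the poses to the given sizes using points from both views.

```bash
cat > fit.py <<'E'
from h import *
import pickle
from scipy.optimize import least_squares
T=pickle.load(open('top.pkl','rb'));S=pickle.load(open('scene.pkl','rb'))
A=lambda u,v:(240-.5+u/5.25+.1*0,126-.5+v/5.25)     # top form crop
B=lambda u,v:(150-.5+u/5.28,196-.5+(v-420)/5.294)   # top caddy crop
C=lambda u,v:(170-.5+u/4.62,118-.5+v/4.615)         # scene form crop
D=lambda u,v:(290-.5+(u-420)/3.6,220-.5+(v-420)/3.6)
def fit(obs,x0,name):
    P=np.array([o[2] for o in obs],float)/1000; 
    def W(q): c,s=np.cos(q[2]),np.sin(q[2]);return np.c_[q[0]+c*P[:,0]-s*P[:,1],q[1]+s*P[:,0]+c*P[:,1],P[:,2]]
    def f(q):
        w=W(q);return np.concatenate([proj(o[0],w[i])[0]-o[1] for i,o in enumerate(obs)])
    for tag in('all','top','scene'):
        k=[i for i,o in enumerate(obs) if tag=='all' or (o[0] is T)==(tag=='top')]
        g=lambda q:f(q).reshape(-1,2)[k].ravel()
        s=least_squares(g,x0,loss='soft_l1',x_scale=[.01,.01,.05]);print(name,tag,s.x.round(4),'deg',np.degrees(s.x[2]).round(2))
        if tag=='all': print(s.fun.reshape(-1,2).round(1).tolist())
form=[(T,A(45,128),(12,197.5,70)),(T,A(742,233),(12,-197.5,70)),(T,A(45,158),(-6,197.5,70)),(T,A(737,265),(-6,-197.5,70)),
(T,A(322,272),(-41,30,65)),(T,A(426,283),(-41,-30,65)),(T,A(27,293),(-80,200,15)),
(T,A(155,93),(45,140,67)),(T,A(295,108),(45,60,67)),
(S,C(110,30),(12,-197.5,70)),(S,C(133,27),(-6,-197.5,70)),(S,C(262,497),(12,197.5,70)),(S,C(300,490),(-6,197.5,70)),
(S,C(424,515),(-80,200,15)),(S,C(165,585),(80,200,15)),(S,C(248,198),(-41,-30,65)),(S,C(275,265),(-41,30,65))]
fit(form,[.55,.1,-.15],'form')
cad=[(T,B(220,478),(23,38,30)),(T,B(352,463),(23,-38,30)),(T,B(358,537),(-23,-38,30)),(T,B(228,553),(-23,38,30)),
(S,D(458,495),(23,-38,30)),(S,D(520,572),(23,38,30)),(S,D(571,540),(-23,38,30))]
fit(cad,[.4,.3,.1],'caddy')
sp=[(T,B(230,491),(8,13,113)),(T,B(282,487),(8,-13,113)),(T,B(284,525),(-8,-13,113)),(T,B(234,530),(-8,13,113)),
(S,D(505,444),(8,-13,113)),(S,D(528,438),(-8,-13,113)),(S,D(547,460),(-8,13,113)),(S,D(524,470),(8,13,113))]
fit(sp,[.4,.3,.1],'spacer')
E
python3 fit.py
```

```text
form all [ 0.5641 -0.082  -0.1712] deg -9.81
[[0.1, -0.1], [-0.6, 0.4], [-0.9, 0.1], [-0.5, 0.3], [0.2, -1.1], [0.4, -0.1], [-1.1, 0.1], [-0.1, -1.2], [-0.2, 0.1], [-0.9, -0.0], [-0.2, -0.7], [1.3, 0.1], [-0.3, -0.2], [0.1, -0.7], [-1.0, -0.1], [0.4, -1.1], [0.2, -0.6]]
form top [ 0.564  -0.0829 -0.1679] deg -9.62
form scene [ 0.5644 -0.0808 -0.1745] deg -10.0
caddy all [0.4261 0.2514 0.0958] deg 5.49
[[-0.4, -0.6], [-1.0, -0.4], [-0.6, 0.5], [-0.5, 0.2], [-0.5, -0.6], [0.0, -0.9], [-0.1, -0.7]]
caddy top [0.4258 0.2495 0.0987] deg 5.66
caddy scene [0.4266 0.2536 0.0837] deg 4.8
spacer all [0.4265 0.2521 0.0173] deg 0.99
[[0.7, 0.8], [-0.1, 1.2], [-0.3, -0.3], [0.0, -1.0], [0.1, 0.0], [-0.9, -0.9], [-0.3, 0.7], [0.7, 0.6]]
spacer top [0.427  0.2524 0.071 ] deg 4.07
spacer scene [ 0.4261  0.2519 -0.0318] deg -1.82
```

```bash
cat >> h.py <<'E'
def go(p,yaw):
    """shift/turn numbers to TCP position p, tool down, tool y at world angle yaw (deg, mod 180)"""
    s=r.read_state();M=R.from_quat(s['eef_rot']);y=np.radians(yaw);best=None
    for k in(0,np.pi):
        Y=np.array([np.cos(y+k),np.sin(y+k),0]);Z=np.array([0,0,-1.]);N=R.from_matrix(np.c_[np.cross(Y,Z),Y,Z])
        v=(M.inv()*N).as_rotvec()
        if best is None or np.linalg.norm(v)<np.linalg.norm(best):best=v
    print('at',s['ee_pos'].round(4),'shift',(M.inv().apply(np.array(p)-s['ee_pos'])/.3).round(4),'turn',(np.degrees(best)/120).round(4),'F',np.round(s['ft_force'],1),'w',round(s['width'],4),'j',s['joint_positions'].round(2))
def form(x,y,q=(.5641,-.082,-.1712)):
    c,s=np.cos(q[2]),np.sin(q[2]);return np.array([q[0]+c*x-s*y,q[1]+s*x+c*y])
E
python3 - <<'E'
from h import *
import pickle
T=pickle.load(open('top.pkl','rb'));S=pickle.load(open('scene.pkl','rb'))
def tri(ut,us):
    from scipy.optimize import least_squares
    f=lambda X:np.r_[proj(T,X)[0]-np.array(ut)*.64,proj(S,X)[0]-np.array(us)*.64]
    s=least_squares(f,[.3,.5,.1],x_scale=.1);return s.x.round(3),s.fun.round(1)
print('sprayer',tri((72,420),(755,508)))
print('bottle base',back(T,[np.array([130,400])*.64],[0]),back(S,[np.array([700,570])*.64],[0]))
print('red top',tri((264,343),(545,402)))
print(form(.0255,.1))
go((.427,.252,.236),4)
E
```

```text
sprayer (array([0.285, 0.646, 0.181]), array([ 0.4, -0.6,  0.6, -0.1]))
bottle base [[0.29119264 0.64207695 0.        ]] [[0.31182921 0.66139412 0.        ]]
red top (array([0.402, 0.344, 0.094]), array([-1. ,  1.6, -1.6,  0.1]))
[0.60626371 0.0121938 ]
at [0.1928 0.5942 0.2358] shift [-1.0945e+00 -8.4390e-01  6.0000e-04] turn [-5.000e-04  4.000e-04  5.668e-01] F [ 0.5 -0.2 -0.6] w 0.0875 j [-1.28  0.33 -0.06  1.46  0.02  1.35 -0.09]
```

```bash
python3 -m pendant '[[-1,-0.95,-0.73,0,0,0,0.567],[-1,-0.95,-0.73,0,0,0,0.567],[-1,-0.95,-0.73,0,0,0,0.567],[-1,-0.95,-0.73,0,0,0,0.567],[-1,-0.95,-0.73,0,0,0,0.567],[-1,-0.95,-0.73,0,0,0,0.567],[-1,-0.95,-0.73,0,0,0,0.567],[-1,-0.95,-0.73,0,0,0,0.567]]' 20
python3 -c "
from h import *
go((.4268,.252,.16),4)"
```

```text
time: 1.1
ee_pos: [0.3963, 0.298, 0.2364]
eef_rot: [0.682, 0.731, -0.0, -0.0]
ft_force: [-0.3, 0.0, -0.4]
width: 0.0868
grip_force: 0.0
at [0.3963 0.298  0.2364] shift [-0.1599  0.0907  0.2545] turn [-0.0002 -0.     -0.0002] F [-0.3  0.  -0.4] w 0.0868 j [-0.97  0.04  0.24  1.81 -0.01  1.3  -0.66]
```

```bash
python3 -m pendant '[[-1,-0.16,0.091,0.1,0,0,0],[-1,-0.16,0.091,0.25,0,0,0],[-1,-0.16,0.091,0.25,0,0,0],[-1,-0.16,0.091,0.4,0,0,0],[-1,-0.16,0.091,0.487,0,0,0],[-1,-0.16,0.091,0.487,0,0,0],[-1,-0.16,0.091,0.487,0,0,0]]'
python3 - <<'E'
from h import *
go((.4268,.252,.09),4)
a=shot('top')['pixels'][180:250,140:240];b=shot('scene')['pixels'][200:280,270:370]
save({'pixels':np.hstack([cv2.resize(a,(400,280)),cv2.resize(b,(400,320))[:280]])},'g1.png')
E
```

```text
time: 1.98
ee_pos: [0.4277, 0.2536, 0.0925]
eef_rot: [0.682, 0.732, 0.001, 0.0]
ft_force: [-1.0, 0.0, -0.6]
width: 0.087
grip_force: 0.0
at [0.4277 0.2536 0.0925] shift [-0.005  -0.0033  0.0082] turn [ 0.0009 -0.0008  0.0006] F [-1.   0.  -0.6] w 0.087 j [-0.9   0.19  0.3   1.98 -0.07  0.99 -0.5 ]
```

View pics/g1.png

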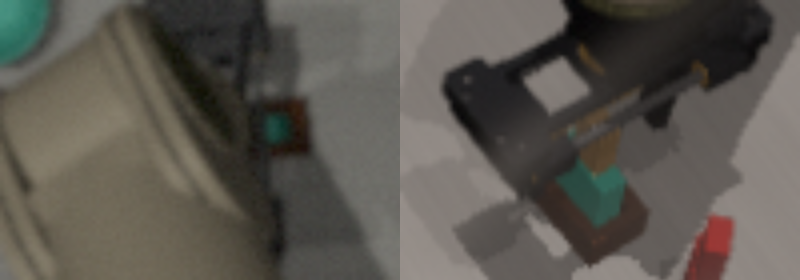

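The gripper straddles the handle, which shows at (600,150) between the fingers. The caddy and block are below, and the red look-alike at (712,245) is clear. I'll close and then lift.

```bash
python3 -m pendant '[[0,0,0,0.008,0,0,0],[1,0,0,0.008,0,0,0],[1,0,0,0.008,0,0,0],[1,0,0,0.008,0,0,0],[1,0,0,0.008,0,0,0],[1,0,0,0.008,0,0,0],[1,0,0,0.008,0,0,0],[1,0,0,0.008,0,0,0]]' 20
python3 -c "
from h import *
go((.4268,.252,.22),4)"
```

```text
time: 3.08
ee_pos: [0.4269, 0.2523, 0.088]
eef_rot: [0.682, 0.731, 0.0, -0.0]
ft_force: [0.2, -0.7, -0.7]
width: 0.0157
grip_force: 20.0
at [0.4269 0.2523 0.088 ] shift [-0.0008 -0.0005 -0.4399] turn [-0.     -0.     -0.0001] F [ 0.2 -0.7 -0.7] w 0.0157 j [-0.9   0.19  0.3   1.98 -0.07  0.98 -0.5 ]
```

```bash
python3 -m pendant '[[1,0,0,-0.1,0,0,0],[1,0,0,-0.3,0,0,0],[1,0,0,-0.45,0,0,0],[1,0,0,-0.45,0,0,0],[1,0,0,-0.45,0,0,0]]'
python3 -c "
from h import *
p=form(.0255,.1)
go((*p,.2),-9.8)"
```

```text
time: 3.7
ee_pos: [0.4265, 0.252, 0.2222]
eef_rot: [0.682, 0.731, -0.001, -0.0]
ft_force: [-0.3, -0.4, -1.2]
width: 0.0153
grip_force: 20.0
at [0.4265 0.252  0.2222] shift [-0.839   0.5422  0.0738] turn [-0.0004  0.0003  0.1149] F [-0.3 -0.4 -1.2] w 0.0153 j [-0.92  0.05  0.3   1.83 -0.01  1.27 -0.54]
```

```bash
python3 -m pendant '[[1,-0.839,0.542,0.074,0,0,0.115],[1,-0.839,0.542,0.074,0,0,0.115],[1,-0.839,0.542,0.074,0,0,0.115],[1,-0.839,0.542,0.074,0,0,0.115],[1,-0.839,0.542,0.074,0,0,0.115],[1,-0.839,0.542,0.15,0,0,0.115],[1,-0.839,0.542,0.19,0,0,0.115],[1,-0.839,0.542,0.19,0,0,0.115]]'
python3 - <<'E'
from h import *
import pickle
p=form(.0255,.1)
go((*p,.095),-9.8)
c=shot('scene');pickle.dump(c,open('s2.pkl','wb'))
t=shot('top');pickle.dump(t,open('t2.pkl','wb'))
a=c['pixels'][110:250,165:285];b=t['pixels'][110:206,240:340]
save({'pixels':np.clip(1.3*np.hstack([cv2.resize(a,(480,560),interpolation=2),np.vstack([cv2.resize(b,(320,307),interpolation=2),np.zeros((253,320,3),np.uint8)])]),0,255).astype(np.uint8)},'f1.png')
E
```

```text
time: 4.7
ee_pos: [0.6054, 0.0133, 0.1643]
eef_rot: [0.765, 0.644, -0.001, -0.001]
ft_force: [-0.2, -0.3, -0.4]
width: 0.0161
grip_force: 20.0
at [0.6054 0.0133 0.1643] shift [-0.0029  0.004   0.231 ] turn [-0.0015  0.0004  0.0004] F [-0.2 -0.3 -0.4] w 0.0161 j [-0.52  0.37  0.54  1.63 -0.2   1.2  -0.12]
```

View pics/f1.png

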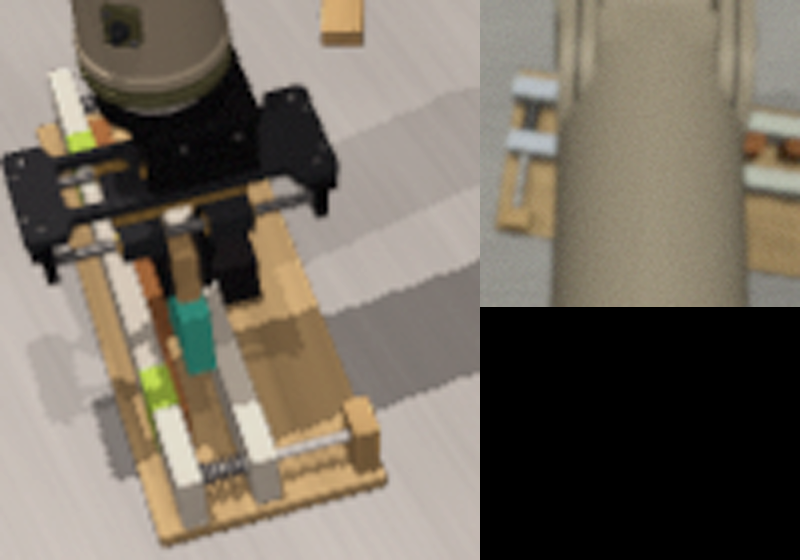

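The spacer hangs in front of the thin cleat, with the teal block spanning (170-215, 295-372) above the gap and the wall still open. The top view is blocked by the arm. I'll measure the form's edges with sub-pixel profiles and compare the hanging block with them in the same scene camera.

```bash
python3 - <<'E'
from h import *
import pickle
from scipy.ndimage import map_coordinates
T=pickle.load(open('top.pkl','rb'));S=pickle.load(open('scene.pkl','rb'));S2=pickle.load(open('s2.pkl','rb'))
def edge(c,x,z,ys,h=.008):
    g=c['pixels'].astype(float).sum(2)/3;d=np.arange(-h,h+1e-9,.0005);out=[]
    for y in ys:
        uv=proj(c,[(*form(x+k,y),z) for k in d]);v=map_coordinates(g,[uv[:,1],uv[:,0]],order=1)
        q=np.abs(np.gradient(v))**2;i=q.argmax();w=slice(max(0,i-5),i+6);out.append((d[w]*q[w]).sum()/q[w].sum()*1000)
    return np.array(out)
ys=np.r_[-.15:.16:.03]
for nm,c,x in(('S',S,-.006),('S',S,.045),('T',T,.012),('T',T,.063)):
    e=edge(c,x,.07,ys);print(nm,x,e.round(1),'fit slope,off(mm) at y=100:',np.polyfit(ys,e,1).round(2),'med',np.median(e).round(2))
# spacer: teal mask in S2 vs predicted corners
s=r.read_state();p=s['ee_pos'];M=R.from_quat(s['eef_rot']).as_matrix()
px=c=S2['pixels'].astype(int);m=(px[...,1]-px[...,0]>25)&(px[...,2]-px[...,0]>20);m[:170]=0;m[215:]=0;m[:,:195]=0;m[:,230:]=0
v,u=np.nonzero(m);print('teal bbox',u.min(),u.max(),v.min(),v.max())
Yt=M[:,1];Xt=M[:,0]
pr=lambda a,b,z:proj(S2,[p+Yt*a+Xt*b+np.array([0,0,-.08+z])])[0].round(1)
for a in(.01,-.01):
  for b in(-.025,.025):
    print('corner',a,b,'bot',pr(a,b,0),'top',pr(a,b,.06))
for row in range(v.min(),v.max()+1,2):
    k=u[v==row]; print(row,k.min(),k.max(),end=' | ')
print();print('px per mm in form x',proj(S2,[(*form(.0255+.01,.125),.085),(*form(.0255,.125),.085)]).round(1).tolist())
E
```

```text
S -0.006 [ 1.2  0.8  0.5  1.7  1.1 -0.5 -0.7 -0.7  1.3  1.3  1.5] fit slope,off(mm) at y=100: [-0.42  0.7 ] med 1.14
S 0.045 [-0.2 -0.1  1.1 -0.1  0.3  0.1  0.  -0.8  0.4 -5.5 -0. ] fit slope,off(mm) at y=100: [-7.46 -0.44] med -0.05
T 0.012 [1.  6.9 6.  5.5 2.6 2.6 2.8 0.8 1.6 0.2 0. ] fit slope,off(mm) at y=100: [-16.44   2.74] med 2.57
T 0.063 [ 1.1  7.2  0.1 -0.3 -0.  -1.2  0.3  1.6 -0.5  1.2 -0.7] fit slope,off(mm) at y=100: [-9.23  0.81] med 0.07
teal bbox 207 218 184 202
corner 0.01 -0.025 bot [206.3 188.5] top [204.3 174.2]
corner 0.01 0.025 bot [211.1 202.7] top [209.1 188.6]
corner -0.01 -0.025 bot [213.5 186.7] top [211.7 172.3]
corner -0.01 0.025 bot [218.4 200.8] top [216.8 186.6]
184 208 208 | 186 208 216 | 188 208 216 | 190 208 217 | 192 209 217 | 194 210 217 | 196 211 217 | 198 211 218 | 200 212 218 | 202 212 215 | 
px per mm in form x [[211.0, 202.7], [214.7, 201.7]]
```

```bash
python3 -m pendant '[[1,-0.003,0.006,0,0.0015,0,0],[1,-0.003,0.006,0.03,0.0015,0,0],[1,-0.003,0.006,0.06,0.0015,0,0],[1,-0.003,0.006,0.08,0.0015,0,0],[1,-0.003,0.006,0.08,0.0015,0,0]]'
python3 -c "
from h import *
p=form(.0255,.1)
go((*p,.095),-9.8)"
```

```text
time: 5.42
ee_pos: [0.6079, 0.0113, 0.1413]
eef_rot: [0.765, 0.644, -0.001, -0.002]
ft_force: [0.6, -0.0, -1.4]
width: 0.0157
grip_force: 20.0
at [0.6079 0.0113 0.1413] shift [ 0.0022 -0.0052  0.1544] turn [-0.002   0.0001 -0.0002] F [ 0.6 -0.  -1.4] w 0.0157 j [-0.51  0.4   0.53  1.65 -0.22  1.16 -0.1 ]
```

```bash
python3 - <<'E'
from h import *
p=form(.0255,.1)
for i in range(4):
    c=shot('scene'); go((*p,.095),-9.8)
px=c['pixels'].astype(int);m=(px[...,1]-px[...,0]>25)&(px[...,2]-px[...,0]>20);m[:170]=0;m[225:]=0;m[:,:195]=0;m[:,230:]=0
v,u=np.nonzero(m)
for row in range(v.min(),v.max()+1,2):
    k=u[v==row]; print(row,k.min(),k.max(),end=' | ')
E
```

```text
at [0.6081 0.0112 0.1418] shift [ 0.0022 -0.0062  0.156 ] turn [-0.0017  0.0001 -0.0002] F [-0.5  0.3 -1. ] w 0.016 j [-0.51  0.4   0.53  1.65 -0.21  1.16 -0.1 ]
at [0.6084 0.0112 0.1421] shift [ 0.0021 -0.007   0.1571] turn [-0.0014 -0.     -0.0002] F [ 0.6  0.2 -0.9] w 0.0156 j [-0.51  0.4   0.53  1.65 -0.21  1.16 -0.1 ]
at [0.6084 0.0112 0.1423] shift [ 0.0019 -0.0072  0.1575] turn [-0.0013 -0.0001 -0.0002] F [ 0.2  0.6 -0.3] w 0.0161 j [-0.51  0.4   0.53  1.65 -0.21  1.16 -0.1 ]
at [0.6085 0.0112 0.1423] shift [ 0.0018 -0.0073  0.1578] turn [-0.0013 -0.0001 -0.0002] F [ 0.8 -0.5 -1.2] w 0.0159 j [-0.51  0.4   0.53  1.65 -0.21  1.16 -0.1 ]
189 207 207 | 191 207 215 | 193 207 216 | 195 208 216 | 197 209 216 | 199 209 216 | 201 210 217 | 203 210 217 | 205 211 217 | 207 212 214 |
```

```bash
python3 -m pendant '[[1,0.002,-0.005,0,-0.001,0,0],[1,0.002,-0.005,0,-0.001,0,0],[1,0.002,-0.005,0.04,-0.001,0,0],[1,0.002,-0.005,0.07,-0.001,0,0],[1,0.002,-0.005,0.1,-0.001,0,0],[1,0.002,-0.005,0.12,-0.001,0,0],[1,0.002,-0.005,0.12,-0.001,0,0],[1,0.002,-0.005,0.12,-0.001,0,0]]'
python3 -c "
from h import *
p=form(.0255,.1)
for i in range(3):
    c=shot('scene'); go((*p,.095),-9.8)"
```

```text
time: 6.62
ee_pos: [0.607, 0.0121, 0.1063]
eef_rot: [0.765, 0.644, -0.0, -0.0]
ft_force: [-0.1, -0.1, -1.6]
width: 0.0158
grip_force: 20.0
at [0.607  0.0121 0.1064] shift [-0.0001 -0.0025  0.0379] turn [-0.0002 -0.0001 -0.0002] F [-0.4 -0.9 -0.8] w 0.0159 j [-0.51  0.43  0.52  1.69 -0.23  1.09 -0.09]
at [0.607  0.0121 0.1064] shift [-0.0002 -0.0026  0.0381] turn [-0.0002 -0.0001 -0.0002] F [ 0.9  0.2 -1.1] w 0.016 j [-0.51  0.43  0.52  1.69 -0.23  1.09 -0.09]
at [0.607  0.0121 0.1064] shift [-0.0002 -0.0024  0.038 ] turn [-0.0002 -0.0002 -0.0001] F [ 0.4 -0.6 -0.3] w 0.0161 j [-0.51  0.43  0.52  1.69 -0.23  1.09 -0.09]
```

```bash
python3 -m pendant '[[1,0,-0.001,0.015,0,0,0],[1,0,-0.001,0.025,0,0,0],[1,0,-0.001,0.03,0,0,0],[1,0,-0.001,0.034,0,0,0],[1,0,-0.001,0.034,0,0,0],[1,0,-0.001,0.034,0,0,0]]'
python3 -m pendant '[[1,0,0,0.003,0,0,0],[1,0,0,0.006,0,0,0],[1,0,0,0.006,0,0,0]]'
python3 -c "
from h import *
p=form(.0255,.1)
for i in range(3):
    c=shot('scene'); go((*p,.095),-9.8)"
```

```text
time: 7.52
ee_pos: [0.6065, 0.0122, 0.0959]
eef_rot: [0.765, 0.644, -0.0, -0.0]
ft_force: [-0.7, 0.6, -1.1]
width: 0.0159
grip_force: 20.0
time: 7.9
ee_pos: [0.6067, 0.0123, 0.095]
eef_rot: [0.765, 0.644, 0.0, -0.0]
ft_force: [-3.1, 0.6, 8.8]
width: 0.0158
grip_force: 20.0
at [0.6067 0.0123 0.095 ] shift [-0.0005 -0.0015 -0.    ] turn [-0.0003 -0.0003 -0.0001] F [-2.4  0.5  8.1] w 0.0157 j [-0.5   0.44  0.51  1.7  -0.24  1.07 -0.08]
at [0.6068 0.0123 0.095 ] shift [-0.0005 -0.0016  0.0001] turn [-0.0002 -0.0004 -0.0002] F [-3.2  1.   8.7] w 0.0163 j [-0.5   0.44  0.51  1.7  -0.24  1.07 -0.08]
at [0.6067 0.0123 0.095 ] shift [-0.0006 -0.0015  0.    ] turn [-0.0002 -0.0003 -0.0001] F [-3.  -0.   7.8] w 0.0158 j [-0.5   0.44  0.51  1.7  -0.24  1.07 -0.08]
```

```bash
python3 -m pendant '[[1,0,0,-0.003,0,0,0],[-1,0,0,-0.003,0,0,0],[-1,0,0,-0.003,0,0,0],[-1,0,0,-0.003,0,0,0],[-1,0,0,-0.003,0,0,0],[-1,0,0,-0.003,0,0,0]]'
python3 -m pendant '[[-1,0,0,-0.1,0,0,0],[-1,0,0,-0.25,0,0,0],[-1,0,0,-0.4,0,0,0],[-1,0,0,-0.4,0,0,0]]'
python3 -c "
from h import *
p=form(-.115,0)
go((*p,.21),80.2)"
```

```text
time: 8.8
ee_pos: [0.6065, 0.0122, 0.0949]
eef_rot: [0.765, 0.644, -0.0, -0.0]
ft_force: [0.1, -0.5, 0.2]
width: 0.0581
grip_force: 0.0
time: 9.3
ee_pos: [0.6084, 0.0119, 0.2188]
eef_rot: [0.765, 0.644, 0.002, 0.001]
ft_force: [-0.4, -0.2, -0.0]
width: 0.086
grip_force: 0.0
at [0.6084 0.0119 0.2188] shift [-0.3339 -0.4755  0.0261] turn [ 0.001  -0.0027  0.7497] F [-0.4 -0.2 -0. ] w 0.086 j [-0.53  0.33  0.55  1.56 -0.18  1.3  -0.13]
```

```bash
python3 -m pendant '[[1,-0.334,-0.475,0.02,0,0,0.75],[1,-0.334,-0.475,0.02,0,0,0.75],[1,-0.334,-0.475,0.02,0,0,0.75],[1,-0.334,-0.475,0.02,0,0,0.75],[1,-0.334,-0.475,0.02,0,0,0.75],[1,-0.334,-0.475,0.02,0,0,0.75],[1,-0.334,-0.475,0.02,0,0,0.75],[1,-0.334,-0.475,0.02,0,0,0.75]]'
python3 -m pendant '[[1,0,0,0,0,0,0.03],[1,0,0,0,0,0,0.03],[1,0,0,0,0,0,0.03]]'
python3 - <<'E'
from h import *
import pickle
c=shot('scene');t=shot('top');pickle.dump((c,t),open('st3.pkl','wb'))
p=form(-.115,0)
go((*p,.05),80.2)
a=c['pixels'][110:250,165:285];b=t['pixels'][110:206,240:340]
save({'pixels':np.clip(1.3*np.hstack([cv2.resize(a,(480,560),interpolation=2),np.vstack([cv2.resize(b,(320,307),interpolation=2),np.zeros((253,320,3),np.uint8)])]),0,255).astype(np.uint8)},'f2.png')
E
```

```text
time: 10.3
ee_pos: [0.4487, -0.0622, 0.2083]
eef_rot: [0.999, -0.053, -0.001, -0.0]
ft_force: [0.3, 0.6, 0.2]
width: 0.0148
grip_force: 0.0
time: 10.68
ee_pos: [0.4489, -0.0622, 0.2087]
eef_rot: [0.997, -0.081, -0.001, -0.0]
ft_force: [0.1, -0.4, -0.8]
width: 0.0002
grip_force: 0.0
at [ 0.449  -0.0622  0.2089] shift [ 6.700e-03 -4.000e-04  5.297e-01] turn [-0.      0.0006  0.0042] F [-0.2  0.7  0.9] w 0.0008 j [-0.58 -0.07  0.6   1.96  0.04  1.24 -1.73]
```

View pics/f2.png

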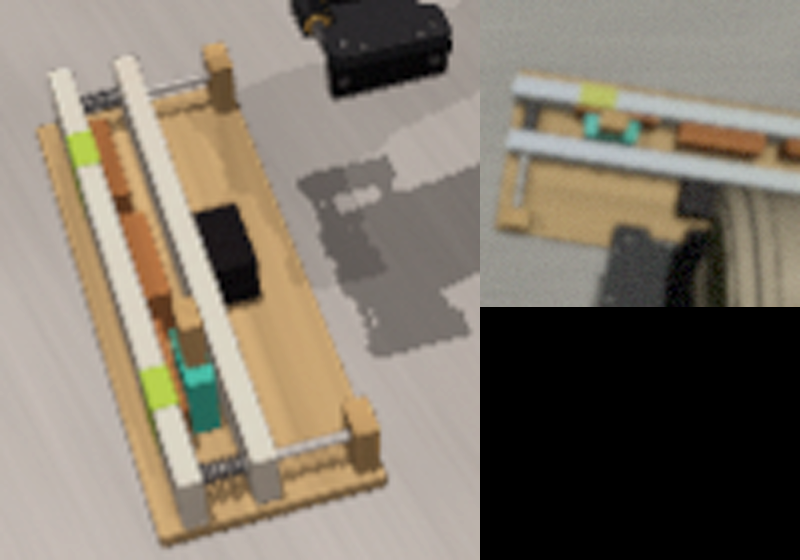

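The spacer stands upright in the gap in front of the thin cleat, with the block at scene (203,400) and the handle at (190,335). It is centred on the cleat in the top view at (612,130), and the wall is still open. Next I'll lower the closed fingers in front of the push block.

```bash
python3 -m pendant '[[1,0.007,0,0.1,0,0,0.004],[1,0.007,0,0.25,0,0,0.004],[1,0.007,0,0.4,0,0,0.004],[1,0.007,0,0.5,0,0,0.004],[1,0.007,0,0.55,0,0,0.004],[1,0.007,0,0.55,0,0,0.004],[1,0.007,0,0.55,0,0,0.004]]' 20
python3 -c "
from h import *
p=form(-.06,0)
shot('scene');go((*p,.044),80.2)"
```

```text
time: 11.65
ee_pos: [0.4519, -0.0626, 0.0452]
eef_rot: [0.996, -0.086, 0.0, -0.0]
ft_force: [1.3, -0.8, 0.7]
width: 0.0006
grip_force: 0.0
at [ 0.4519 -0.0625  0.0452] shift [0.1795 0.0002 0.0042] turn [-0.0004 -0.0004 -0.0003] F [-0.6  0.1  1. ] w 0.0003 j [-0.53  0.2   0.62  2.12 -0.15  0.86 -1.57]
```

```bash
python3 -m pendant '[[1,0.06,0,0.004,0,0,0],[1,0.12,0,0.004,0,0,0],[1,0.16,0,0.004,0,0,0],[1,0.175,0,0.004,0,0,0],[1,0.175,0,0.004,0,0,0],[1,0.175,0,0.004,0,0,0]]'
python3 -c "
from h import *
p=form(-.0505,0)
for i in range(3): shot('scene');go((*p,.044),80.2)"
```

```text
time: 12.45
ee_pos: [0.5022, -0.0715, 0.0428]
eef_rot: [0.996, -0.086, -0.001, -0.0]
ft_force: [0.5, 0.5, 0.9]
width: 0.0003
grip_force: 0.0
at [ 0.5023 -0.0715  0.0428] shift [ 0.0407 -0.0005 -0.0039] turn [-0.0002  0.0006 -0.0004] F [ 0.4 -0.4 -0.9] w 0.0005 j [-0.48  0.32  0.6   2.   -0.23  0.89 -1.49]
at [ 0.5023 -0.0714  0.0428] shift [ 0.0405 -0.0004 -0.004 ] turn [-0.0001  0.0006 -0.0003] F [-0.2  0.1 -0.2] w 0.0005 j [-0.48  0.32  0.6   2.   -0.23  0.89 -1.49]
at [ 0.5024 -0.0715  0.0428] shift [ 0.0403 -0.0005 -0.004 ] turn [-0.0001  0.0006 -0.0004] F [-0.1  0.1 -0.4] w 0.0004 j [-0.48  0.32  0.6   2.   -0.23  0.89 -1.49]
```

```bash
python3 -m pendant '[[1,0.015,0,0,0,0,0],[1,0.025,0,0,0,0,0],[1,0.033,0,0,0,0,0],[1,0.033,0,0,0,0,0],[1,0.033,0,0,0,0,0]]'
python3 -m pendant '[[1,0.005,0,0,0,0,0],[1,0.01,0,0,0,0,0],[1,0.01,0,0,0,0,0],[1,0.01,0,0,0,0,0]]'
python3 -c "
from h import *
p=form(-.0505,0)
for i in range(2): shot('scene');go((*p,.044),80.2)"
```

```text
time: 13.22
ee_pos: [0.5121, -0.0732, 0.0426]
eef_rot: [0.996, -0.086, -0.001, -0.0]
ft_force: [-1.9, 0.1, 0.6]
width: 0.0006
grip_force: 1.3
time: 13.72
ee_pos: [0.5151, -0.0737, 0.0426]
eef_rot: [0.996, -0.086, -0.001, -0.0]
ft_force: [-5.4, 0.4, 2.2]
width: 0.0004
grip_force: 2.6
at [ 0.515  -0.0737  0.0426] shift [-0.0025 -0.0007 -0.0045] turn [-0.      0.0009 -0.0004] F [-5.7  0.8  2.2] w 0.0004 j [-0.46  0.35  0.6   1.96 -0.25  0.9  -1.48]
at [ 0.515  -0.0737  0.0426] shift [-0.0024 -0.0006 -0.0046] turn [-0.      0.0009 -0.0003] F [-5.9  1.4  1.8] w 0.0005 j [-0.46  0.35  0.6   1.96 -0.25  0.9  -1.48]
```

```bash
python3 -m pendant '[[1,0.003,0,0,0,0,0],[1,0.006,0,0,0,0,0],[1,0.006,0,0,0,0,0]]'
python3 -m pendant '[[1,0.003,0,0,0,0,0],[1,0.005,0,0,0,0,0],[1,0.005,0,0,0,0,0]]'
```

```text
time: 14.2
ee_pos: [0.5167, -0.074, 0.0426]
eef_rot: [0.996, -0.086, -0.001, -0.0]
ft_force: [-5.4, 0.9, 3.0]
width: 0.0007
grip_force: 2.9
time: 14.58
ee_pos: [0.518, -0.0742, 0.0426]
eef_rot: [0.996, -0.086, -0.001, -0.0]
ft_force: [-7.3, 1.2, 4.0]
width: 0.0007
grip_force: 3.4
```

```bash
python3 -m pendant '[[1,0.002,0,0,0,0,0],[1,0.004,0,0,0,0,0],[1,0.004,0,0,0,0,0]]'
python3 -m pendant '[[1,0.002,0,0,0,0,0],[1,0.003,0,0,0,0,0],[1,0.003,0,0,0,0,0]]'
```

```text
time: 14.95
ee_pos: [0.519, -0.0744, 0.0426]
eef_rot: [0.996, -0.086, -0.001, -0.0]
ft_force: [-8.0, 1.2, 5.1]
width: 0.0003
grip_force: 3.9
time: 15.32
ee_pos: [0.5191, -0.0744, 0.0426]
eef_rot: [0.996, -0.086, -0.002, -0.0]
ft_force: [-14.3, 1.9, 10.0]
width: 0.0006
grip_force: 6.6
```

```bash
python3 - <<'E'
from h import *
for i in range(6):
    c=shot('scene');s=r.read_state();print(s['ft_force'].round(1),s['ee_pos'].round(4))
t=shot('top')
a=c['pixels'][110:250,165:285];b=t['pixels'][110:206,240:340]
save({'pixels':np.clip(1.3*np.hstack([cv2.resize(a,(480,560),interpolation=2),np.vstack([cv2.resize(b,(320,307),interpolation=2),np.zeros((253,320,3),np.uint8)])]),0,255).astype(np.uint8)},'f3.png')
E
```

```text
[-12.7   2.4  10.6] [ 0.519  -0.0744  0.0426]
[-13.1   1.7  10.7] [ 0.5191 -0.0744  0.0426]
[-12.8   2.2   9.7] [ 0.5191 -0.0744  0.0426]
[-13.5   2.2  10.4] [ 0.5191 -0.0744  0.0426]
[-13.1   2.8  10.6] [ 0.519  -0.0744  0.0426]
[-12.4   2.1  10.9] [ 0.519  -0.0744  0.0426]
```

View pics/f3.png

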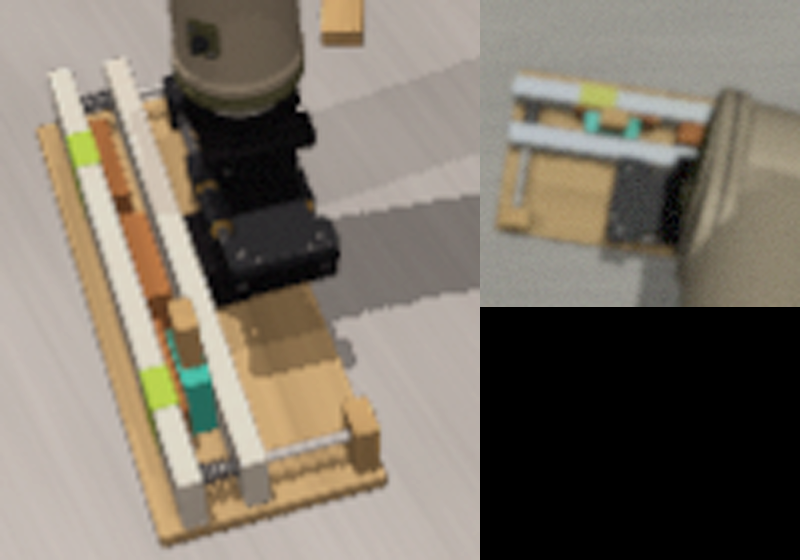

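The wall sits against the spacer: the block at (200,400) is upright and nipped, and the TCP travelled about 7 mm after contact. I'll add a little push and ease the vertical rubbing.

```bash
python3 -m pendant '[[1,0.001,0,-0.001,0,0,0],[1,0.001,0,-0.001,0,0,0],[1,0.001,0,-0.001,0,0,0],[1,0.001,0,-0.001,0,0,0],[1,0.001,0,-0.001,0,0,0],[1,0.001,0,-0.001,0,0,0]]'
python3 - <<'E'
from h import *
for i in range(4):
    shot('scene');s=r.read_state();print(s['ft_force'].round(1),s['ee_pos'].round(4))
E
```

```text
time: 16.42
ee_pos: [0.5191, -0.0744, 0.0426]
eef_rot: [0.996, -0.086, -0.003, -0.0]
ft_force: [-12.0, 1.5, 8.4]
width: 0.0003
grip_force: 6.5
[-13.7   3.1   8.6] [ 0.519  -0.0744  0.0426]
[-13.1   2.6   7.9] [ 0.5191 -0.0744  0.0426]
[-13.1   2.3   8.6] [ 0.5191 -0.0744  0.0426]
[-13.8   2.5   8.3] [ 0.5191 -0.0744  0.0426]
```

```bash
python3 -m pendant '[[1,0.002,0,0,0,0,0],[1,0.002,0,0,0,0,0],[1,0.002,0,0,0,0,0],[1,0.002,0,0,0,0,0]]'
python3 - <<'E'
from h import *
for i in range(5):
    shot('scene');s=r.read_state();print(s['ft_force'].round(1),s['ee_pos'].round(4))
E
```

```text
time: 17.12
ee_pos: [0.5191, -0.0744, 0.0426]
eef_rot: [0.996, -0.086, -0.003, -0.001]
ft_force: [-16.4, 3.9, 12.1]
width: 0.0004
grip_force: 8.3
[-16.3   2.3  11.6] [ 0.5191 -0.0744  0.0426]
[-16.7   3.2  12.5] [ 0.5191 -0.0744  0.0426]
[-17.    2.3  12.3] [ 0.519  -0.0744  0.0426]
[-15.7   3.4  12.6] [ 0.5191 -0.0744  0.0426]
[-16.3   3.7  12.3] [ 0.519  -0.0744  0.0426]
```

The push is steady at about 16 N, so I'll hand in.

```bash
python3 -c "
from bench import r
print(r.close_job())"
```

```text
the job is handed in; nothing more can be done
None
```

I've handed the job in: the spacer stands on the base board at the thinnest cleat, nipped by the wall under a steady push of about 16 N, with the arm still holding (no verdict came back).

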